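# Load a flow chip into the reader and clamp it

## Task

Take the chip with the blue grip from the tray, lower it gently into the pocket of the reader's sloping stage with its orange end uphill, and let go. Then swing the red-handled clamp lever over it and press it fully shut, so that the clamp holds the chip down on its contacts; leave the spent grey chips and the other things on the bench where they are.

Things in the scene. Friction and masses are not known exactly. Their poses are not given: they have to be found in the camera images.
- chip: Chip to load: white block 64 x 40 x 14 mm (x, y, z), edges rounded 1.5 mm, about 60 g; on top an upright blue grip rib, 40 mm long (x), 10 thick (y), 22 high (rib top 36 mm above underside). Origin: centre of underside, z up through the rib. Lies flat, rib up, in one of the tray's three places, +x (orange end) roughly away from the robot; the next ribs stand 55 mm or more off, centre to centre.
- orange_end (a point): Middle of the orange band on the chip to load: on its top face, 27 mm from the chip's centre along +x.
- reader: Chip reader: wedge-shaped white console, 260 mm deep (x), 240 wide (y), 45 high at the front (robot side) and 195 at the back, its top a black deck sloping 30 degrees. Origin: centre of underside. A flat screen lies on the deck left of the carriage (5 mm high, carriage 18 high) and a stage motor right of it (24 mm high, 59 to 85 mm from mid travel). Fixed.
- deck: Frame of the reader's sloping deck: x points uphill along the slope, y to the left across it, z square out of the deck (leaning 30 degrees from vertical, towards the front). Origin as pocket_mid. The deck's surface is at z = -18 mm; on it rides an aluminium carriage (stage), top at z = 0, x from -44 to +66 mm, 84 mm wide along y, with the pocket and the clamp lever.
- pocket_mid (a point): Centre of the pocket's mouth IF the carriage stood in mid travel. In truth it is parked, held fast by its screw, anywhere up to 12 mm to either side along the deck's y; this shift is not reported: feel or see it. Along x there is no shift. Pocket: 66.5 (x) x 42.5 mm (y), 1.25 mm clearance each side of the chip, 1.5 mm chamfer round the mouth.
- bed_mid (a point): Top of the pocket's sprung contact bed (mid travel, as pocket_mid), 8 mm below the mouth, square to the deck. The chip dropped in rests on it, its top 6 mm proud of the carriage and level with the slope. The shut clamp pushes it 4 mm further down, against 1.5 N rising to 4 N. Bumping or pressing the chip into the reader with over 80 N harms it: touch down at 20 mm/s or slower.
- clamp (a joint): Angle of the clamp lever, rad: 0 = shut, lying downhill over the chip; 1.57 = square to the deck; starts open at 1.85 to 2.2, leaning uphill. The stiff hinge (0.33 N m) stays where left. Two rubber feet midway on the arms meet the chip's top beside its rib at about 0.07 rad; from there the bar needs about 6 N to go on to its stop at 0.
- clamp_axis (a point): Middle of the clamp's hinge axis at mid travel (54 mm uphill of pocket_mid, 8 mm above the carriage top); axis along deck y. Two arms, 48 mm apart inside, 60 outside, end in a round red bar 12 mm thick, 64 long (y), 106 mm from the axis: at angle q its centre is at x = 54 - 106 cos q, z = 8 + 106 sin q (mm, frame deck), in y centred on the pocket, so shifted with the carriage.
- spent1: Spent chip, same shape as the chip to load but with a grey rib and grey end band, lying in another place of the tray. Leave it.
- spent2: Another spent grey chip, as spent1. Leave it.
- tipbox: Pipette tip box with a green top, 122 x 86 x 56 mm, origin at the centre of its underside. Bystander.
- trough: White open reagent trough, 80 x 128 x 32 mm, origin at the centre of its underside. Bystander.
- rack: Blue tube rack 100 x 62 mm, 39 mm high with its tubes, origin at the centre of its underside. Bystander.
- ethanol: White bottle, 60 mm across, 150 mm high, origin at the centre of its underside. Bystander.
- calculator: Grey pocket calculator 125 x 72 x 16 mm lying flat, origin at the centre of its underside. Bystander.
- marker: White marker pen with a blue cap, 130 mm long, 15 mm thick, lying down. Bystander.
- tray: Black transport tray, 88 x 212 x 13 mm (x, y, z), walls 4 mm, floor 4 mm above the bench, two dividers making three places side by side along its y, 69 mm apart. Origin at the centre of its underside. Fixed to the bench.

How it is judged:
On the way:
1. the chip lies in the stage's pocket, orange end uphill, the clamp still open (z of chip in the frame of deck below -0.006 m and x of chip in the frame of deck between -0.003 and 0.003 m and y of chip in the frame of deck between -0.0145 and 0.0145 m and angle between the z axis of chip and the z axis of deck, either way round below 0.08 rad and value of joint clamp above 0.5 rad and x of orange_end in the frame of deck above 0.015 m), for 0.2 s.
At the end, for the whole second after the job is handed in: The chip lies square in the carriage's pocket, orange end uphill, centred within 3 mm along the slope, pressed at least 1.5 mm below its free height (underside more than 9.5 mm below the carriage top), at rest; the clamp lever is shut to within 0.035 rad and stays so (z of chip in the frame of deck between -0.016 and -0.0095 m and x of chip in the frame of deck between -0.003 and 0.003 m and y of chip in the frame of deck between -0.0145 and 0.0145 m and angle between the z axis of chip and the z axis of deck, either way round below 0.06 rad and value of joint clamp below 0.035 rad and linear speed of chip below 0.01 m/s and x of orange_end in the frame of deck above 0.015 m); the robot touches nothing.
It fails at once if a spent chip was moved more than 15 mm (distance of any of spent1, spent2 from where it was at the start of the episode above 0.015 m).
It fails at once if something else on the bench was moved more than 20 mm (distance of any of tipbox, trough, rack, ethanol, calculator, marker from where it was at the start of the episode above 0.02 m).
It fails at once if the chip was pushed into the reader with more than 80 N (contact force between chip and deck above 80 N).
It also fails if it takes over 72 s, if anything falls off the work surface, if the arm or the gripper's body presses on something with over 40 N, if the wrist force passes 120 N, or if a joint passes its speed limit or range.

## Robot

A 6-joint arm with a two-finger parallel gripper is mounted at the origin on the work surface. World frame = base frame: x ahead of the robot, y to its left, z up, the work surface at z = 0. Lengths are in m, angles in rad, forces in N, time in s.
With the tool pointing down it reaches from about 0.425 to 0.95 m from the base axis. Payload 3.5 kg.
Tool frame: the origin (TCP) lies midway between the tips of the shut fingers; the grasp point (between the pads) lies 19 mm behind it; z points along the fingers, y is the line along which they close (so a half turn about z gives the same grasp; the last joint's range is limited). The gripper opens to 85 mm and grips with 20 to 120 N. Pads are 22 mm wide; open, the fingers measure 114 mm over their backs; the gripper's body (76 mm by 85 mm) begins 54 mm behind the grasp point. The pads swing forward as they close: fully open they stand 13 mm farther back than shut.
Start: joints at [-1.27, 0.286, 1.577, -0, 1.279, -0.15], TCP at [0.294, -0.608, 0.231] pointing down, gripper open.
Joint ranges: [-2.77, 2.77], [-0.9, 2.22], [0.21, 2.48], [-1.53, 4.67], [0.24, 2.81], [-2.84, 2.84]. Speed limits (rad/s): [2.79, 2.79, 3.14, 3.14, 3.14, 3.14].

## Interface

Orientations are given as a unit quaternion [x, y, z, w].
In Python, from plant import * gives the robot as it stands.
- The arm moves only by the tool move_arm, never from a script. Its argument "moves" is a list of rows, each a list of 3 entries, a list of its own where there are three numbers: the opening, from 0 (shut) to 1 (fully open), then the shift along the tool's x, y, z in m, then the turn, a rotation vector about the tool's x, y, z in rad. A call has exactly 10 rows; each row shifts and turns the commanded pose from where the row before left it, along the tool's axes as they then stand; what a row does not reach is not made up. A row lasts 1/12 s, in which the tool goes at most 41.7 mm and 7.16 degrees, less where a joint would pass 70% of its speed; a pose out of reach is approached as far as the arm can. A call is refused whole if a number of a shift passes 0.0417 or a number of a turn 0.125, either way. A call with a gripper value outside its range is refused whole. The fingers move at their own pace and stop on an object; "grip_force" is the grip in N (left out, the last holds). Time passes only in rows, so rows that do not move let the fingers close, or fill a call up. It gives the time, the measured TCP pose, the force, the opening and the grip force at its end, in the units of the state.
- get_state(): the state, without advancing time (a new reading comes with each control period).
- read_camera(name): name is "side" or "top"; returns the picture (480x640x3 uint8, red, green, blue); there is no depth.
- camera_params(name): a dict with "fx", "fy", "cx", "cy" (pixels), "k1" (the pictures are not rectified: a ray, as slopes to the right and down, at radius r is drawn at 1 + k1 r^2 times it, then the intrinsics apply), "rvec" (rotation vector, rad) and "tvec" (3), from world to camera coordinates, as OpenCV has them. Camera axes: x right, y down, z forward; pixel columns grow to the right and rows downward; lengths in m; the calibration is good to about 2 mm. A picture is of the moment at which its call begins. camera_params takes no time and is no camera call.
- sign_off(): hands the job in; it is judged then, once.
The state is a dict: "time": time; "qpos": joint angles; "dq": joint speeds; "joint_efforts": joint torques, N m; "eef_pos": TCP position; "tcp_rot": TCP orientation; "contact_force": force on the tool from outside, world axes, zero at the start; "wrist_torque": the same for the moment, N m; "opening": opening from 0.0 (shut) to 1.0 (fully open); "finger_force": force on a finger pad.
Only numpy, scipy, OpenCV 4.12 (cv2) and the standard library are available. Lean on these libraries where they do the work, as an engineer would, in place of code of your own. Each camera call takes 0.05 s, during which the arm holds its last target. There are 200 camera calls.

## Working session

There is one attempt and no reset: what is moved stays moved. The work goes in short steps, Python scripts to look and compute and a tool call to move; the robot and the scene stay as the last step left them, time stands still between calls to the robot, and variables do not carry over. Pictures are saved under pics/ and viewed, at most 10 in all, crops included, and the job is handed in when it is done.

Besides the shell and the picture viewer there is one more tool, called as name(argument=value, ...), one argument or row to a line, values as JSON. move_arm: Moves the arm, as the interface text tells. Its arguments: {"type":"object","properties":{"moves":{"type":"array"},"grip_force":{"type":"number"}},"required":["moves"]}

```bash
mkdir -p pics
python3 - <<'E'
from plant import *
import cv2
for n in ("top","side"):
    im=read_camera(n); cv2.imwrite(f"pics/{n}0.png",im[:,:,::-1]); print(n,camera_params(n))
s=get_state(); print(s)
E
```

```text
top {'fx': 482.22006638840594, 'fy': 482.22006638840594, 'cx': 319.9706640746664, 'cy': 239.97386093609353, 'k1': -0.09910880447069448, 'rvec': array([ 2.16179668, -2.12615712,  0.15847225]), 'tvec': array([-0.03325678,  0.5779134 ,  1.19998282])}
side {'fx': 563.7967324733186, 'fy': 563.7967324733186, 'cx': 323.14759370457, 'cy': 243.59193226723053, 'k1': -0.014619460959295824, 'rvec': array([ 2.42985564, -0.16374384,  0.03302512]), 'tvec': array([-0.56167487,  0.10929007,  1.51695863])}
{'time': 0.1, 'qpos': array([-1.27000502e+00,  2.87129204e-01,  1.57804125e+00,  1.22196783e-05,
        1.27857276e+00, -1.49973109e-01]), 'dq': array([-0.00116274, -0.00066342, -0.00385041, -0.00061144,  0.00043782,
       -0.00050806]), 'joint_efforts': array([ 1.06477586e-03, -4.07295978e+01, -2.93695807e+01, -1.64691655e-04,
        3.41566156e-03, -6.29816881e-06]), 'eef_pos': array([ 0.29393481, -0.60698423,  0.23004496]), 'tcp_rot': array([ 9.74708594e-01,  2.23477069e-01, -7.51769492e-05, -1.07266715e-03]), 'contact_force': array([-0.14313681,  0.39673876, -0.09123227]), 'wrist_torque': array([ 0.00582311, -0.02339737, -0.06441732]), 'finger_force': 0.0, 'opening': 1.0004762449056785}
```

View pics/top0.png

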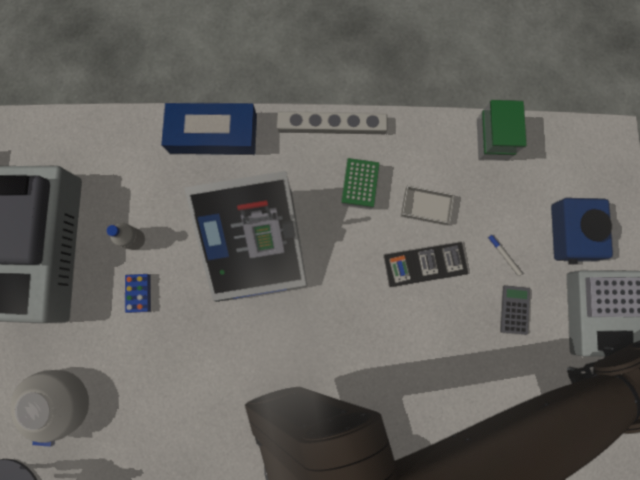

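View pics/side0.png

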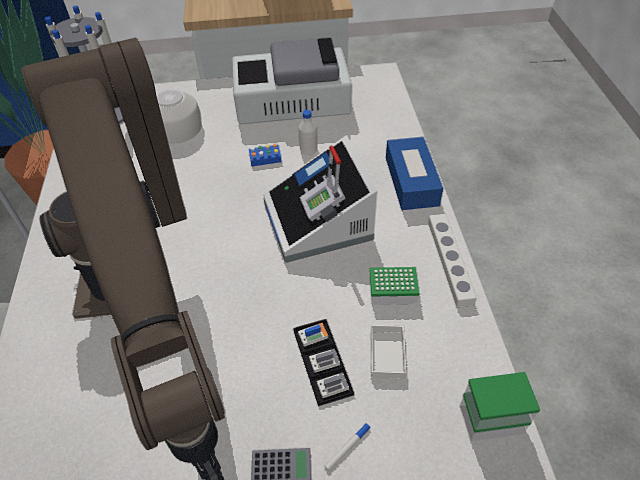

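The top view shows the chip with the orange band in the left tray place (~399,268), the reader at ~(250,237) with its red bar at (253,206). The side view shows the chip at ~(315,335) and the reader at ~(325,200). Next I enlarge the crops.

```bash
cat > h.py <<'E'
from plant import *
import cv2, numpy as np
from scipy.spatial.transform import Rotation as R
def cam(n):
    p=camera_params(n); K=np.array([[p['fx'],0,p['cx']],[0,p['fy'],p['cy']],[0,0,1]])
    return K,np.array([p['k1'],0,0,0,0.]),cv2.Rodrigues(p['rvec'])[0],np.array(p['tvec'])
def ray(n,uv):
    K,d,Rm,t=cam(n)
    x=cv2.undistortPoints(np.array(uv,float).reshape(-1,1,2),K,d).reshape(-1,2)
    D=np.c_[x,np.ones(len(x))]@Rm
    return -Rm.T@t, D/np.linalg.norm(D,axis=1)[:,None]
def onplane(n,uv,p0,nrm=(0,0,1)):
    o,D=ray(n,uv); nrm=np.array(nrm,float)
    return o+D*(((np.array(p0)-o)@nrm)/(D@nrm))[:,None]
def proj(n,P):
    K,d,Rm,t=cam(n)
    return cv2.projectPoints(np.array(P,float).reshape(-1,1,3),cv2.Rodrigues(Rm)[0],t,K,d)[0].reshape(-1,2)
def tri(uv1,uv2):
    o1,D1=ray("top",uv1); o2,D2=ray("side",uv2); out=[]
    for a,b in zip(D1,D2):
        s=np.linalg.lstsq(np.c_[a,-b],o2-o1,rcond=None)[0]
        P,Q=o1+s[0]*a,o2+s[1]*b; out.append(np.r_[(P+Q)/2,np.linalg.norm(P-Q)])
    return np.array(out)
E
python3 - <<'E'
import cv2,numpy as np
t=cv2.imread("pics/top0.png"); s=cv2.imread("pics/side0.png")
z=lambda im,x,y,w,h,k:cv2.resize(im[y:y+h,x:x+w],None,fx=k,fy=k,interpolation=cv2.INTER_CUBIC)
A=z(t,180,165,135,145,4)[:560,:540]; B=z(t,380,235,95,60,4)
cv2.imwrite("pics/tz.png",z(t,180,165,135,145,4)); 
cv2.imwrite("pics/sz.png",z(s,255,130,135,140,4))
for n,im in (("top",t),("side",s)):
    h=cv2.cvtColor(im,cv2.COLOR_BGR2HSV)
    for c,lo,hi in (("blue",(100,90,60),(130,255,255)),("orange",(8,120,110),(22,255,255)),("red",(172,120,70),(180,255,255)),("red0",(0,120,70),(6,255,255))):
        m=cv2.inRange(h,lo,hi); k,l,st,ce=cv2.connectedComponentsWithStats(m)
        print(n,c,[(st[i].tolist(),ce[i].round(2).tolist()) for i in range(1,k) if st[i,4]>5])
E
```

```text
top blue [([162, 103, 91, 43, 2816], [207.49, 124.71]), ([553, 199, 59, 60, 2415], [577.9, 229.94]), ([198, 214, 31, 46, 606], [213.33, 238.21]), ([107, 225, 11, 11, 100], [111.96, 230.21]), ([489, 236, 10, 11, 54], [493.61, 240.8]), ([398, 261, 7, 14, 60], [400.93, 267.98]), ([125, 274, 24, 38, 613], [137.16, 292.95]), ([33, 442, 18, 4, 45], [41.36, 443.56])]
top orange [([390, 256, 15, 6, 50], [396.92, 258.46]), ([128, 278, 3, 3, 9], [129.0, 279.0]), ([138, 305, 4, 3, 9], [139.33, 306.11])]
top red []
top red0 [([237, 201, 31, 9, 148], [252.4, 204.72])]
side blue [([73, 6, 7, 8, 40], [75.88, 9.45]), ([95, 12, 7, 9, 42], [98.02, 15.76]), ([44, 16, 9, 9, 55], [48.04, 19.93]), ([85, 25, 7, 9, 49], [88.1, 28.94]), ([0, 28, 3, 13, 17], [0.53, 34.35]), ([52, 29, 8, 10, 52], [55.6, 33.63]), ([0, 72, 37, 63, 749], [17.73, 104.75]), ([29, 97, 7, 22, 27], [32.26, 106.7]), ([303, 109, 8, 10, 63], [306.49, 113.57]), ([36, 111, 5, 19, 35], [38.37, 120.03]), ([0, 112, 26, 25, 160], [11.64, 123.57]), ([0, 121, 22, 25, 324], [7.44, 135.51]), ([42, 123, 6, 7, 23], [43.96, 126.39]), ([386, 137, 57, 73, 2482], [413.81, 175.42]), ([249, 145, 32, 22, 422], [264.92, 156.22]), ([294, 152, 35, 34, 346], [310.66, 169.63]), ([266, 206, 14, 36, 68], [272.4, 223.68]), ([305, 325, 16, 12, 115], [312.32, 330.36]), ([356, 424, 14, 15, 94], [362.72, 430.26])]
side orange [([23, 130, 31, 49, 708], [38.65, 156.66]), ([35, 132, 6, 11, 18], [37.56, 136.5]), ([19, 139, 9, 5, 11], [22.91, 141.0]), ([273, 144, 3, 3, 8], [274.12, 144.88]), ([6, 151, 4, 7, 7], [7.43, 154.0]), ([252, 152, 3, 4, 8], [253.12, 153.5]), ([7, 163, 5, 8, 14], [9.14, 166.21]), ([11, 170, 4, 5, 7], [12.71, 171.86]), ([15, 171, 6, 6, 19], [17.95, 173.32]), ([319, 323, 9, 13, 51], [323.24, 329.37])]
side red []
side red0 [([329, 146, 12, 18, 90], [334.74, 154.76])]
```

View pics/tz.png

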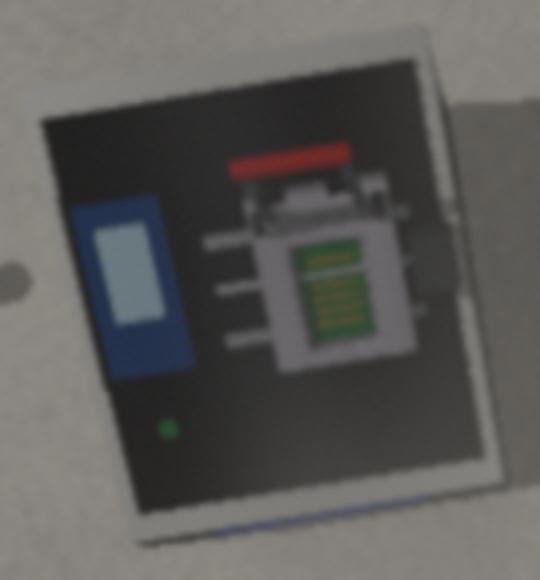

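View pics/sz.png

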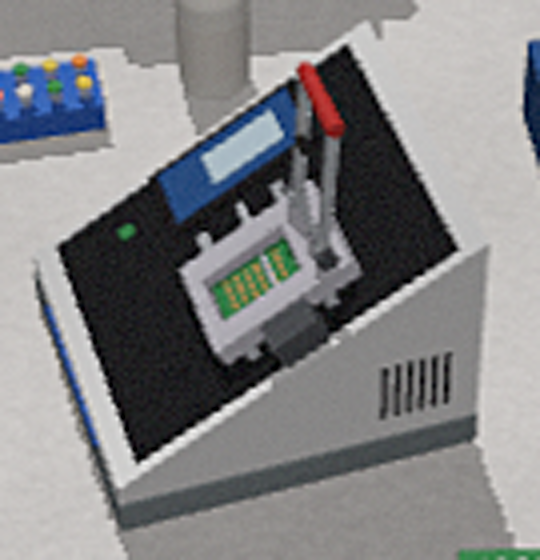

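The top zoom shows the black deck with corners at (43,120), (415,60), (485,458) and (138,513), and the pocket's green bed at x 295–375, y 240–345. The side zoom shows the same deck corners at (350,45), (457,248), (138,462) and (60,247), with the pocket at about (255,280). I'll fit edges at subpixel level.

```bash
cat >> h.py <<'E'
def edge(g,a,b,w=3.0,lo=.1,hi=.9):
    """line through the strongest grey step near segment a-b: (point, dir)"""
    a,b=np.array(a,float),np.array(b,float); d=(b-a)/np.linalg.norm(b-a); n=np.array([-d[1],d[0]])
    s=np.arange(-w,w+.01,.1); pts=[]
    for t in np.linspace(lo,hi,40):
        q=a+t*(b-a)+s[:,None]*n
        v=cv2.remap(g,q[:,0].astype('f4')[None],q[:,1].astype('f4')[None],cv2.INTER_CUBIC)[0]
        v=cv2.GaussianBlur(v[None],(0,0),4)[0]; pts.append(q[np.argmax(abs(np.gradient(v)))])
    f=cv2.fitLine(np.array(pts,'f4'),cv2.DIST_HUBER,0,.01,.01).ravel()
    r=np.abs((np.array(pts)-f[2:])@np.array([-f[1],f[0]]))
    return f[2:],f[:2],np.median(r)
def quad(g,c,w=3.0,lo=.1,hi=.9):
    L=[edge(g,c[i],c[(i+1)%4],w,lo,hi) for i in range(4)]
    out=[]
    for i in range(4):
        (p,d,_),(q,e,_)=L[i-1],L[i]
        s=np.linalg.solve(np.c_[d,-e],q-p); out.append(p+s[0]*d)
    return np.array(out),[round(float(l[2]),2) for l in L]
E
python3 - <<'E'
from h import *
G={n:cv2.cvtColor(cv2.imread(f"pics/{n}0.png"),cv2.COLOR_BGR2GRAY).astype('f4') for n in("top","side")}
off={"top":(180,165),"side":(255,130)}
uz=lambda n,c:(np.array(c,float)+.5)/4-.5+off[n]
deck={"top":[(43,120),(415,60),(485,458),(138,513)],"side":[(350,45),(457,248),(138,462),(60,247)]}  # BL BR FR FL
dq={}
for n in deck:
    dq[n],r=quad(G[n],uz(n,deck[n])); print(n,dq[n].round(1).tolist(),uz(n,deck[n]).round(1).tolist(),r)
T=tri(dq["top"],dq["side"]); print(T.round(4))
P=T[:,:3]; c=P.mean(0); x=(P[0]+P[1]-P[2]-P[3]); y=P[0]+P[3]-P[1]-P[2]
nn=np.cross(x,y); nn/=np.linalg.norm(nn); print("n",nn,"tilt",np.degrees(np.arccos(nn[2])),"c",c)
print("yaw from x",np.degrees(np.arctan2(x[1],x[0])),"from y",np.degrees(np.arctan2(-y[0],y[1])),"size",np.linalg.norm(x)/2,np.linalg.norm(y)/2)
# chip / bars
blue=tri([[400.93,267.98]],[[312.32,330.36]]);print("rib",blue)
print("orange top,side on z=.014",onplane("top",[[396.92,258.46]],(0,0,.014)),onplane("side",[[323.24,329.37]],(0,0,.014)))
print("red",tri([[252.4,204.72]],[[334.74,154.76]]))
# pocket mouth rough (BL,BR,FR,FL)
E
python3 - <<'E'
import cv2,numpy as np
t=cv2.imread("pics/top0.png"); s=cv2.imread("pics/side0.png")
z=lambda im,x,y,w,h,k:cv2.resize(im[y:y+h,x:x+w],None,fx=k,fy=k,interpolation=cv2.INTER_CUBIC)
a=np.hstack([z(t,235,200,55,60,7),z(s,297,165,55,60,7)]); b=np.hstack([z(t,380,240,55,50,7),z(s,285,310,55,50,7)])
cv2.imwrite("pics/pz.png",cv2.resize(np.vstack([a,b]),None,fx=.777,fy=.777))
E
```

```text
top [[188.5, 194.6999969482422], [283.0, 179.0], [300.79998779296875, 279.0], [214.3000030517578, 293.20001220703125]] [[190.4, 194.6], [283.4, 179.6], [300.9, 279.1], [214.1, 292.9]] [0.06, 0.09, 0.08, 0.2]
side [[340.70001220703125, 139.10000610351562], [369.1000061035156, 192.10000610351562], [288.79998779296875, 245.8000030517578], [268.70001220703125, 191.3000030517578]] [[342.1, 140.9], [368.9, 191.6], [289.1, 245.1], [269.6, 191.4]] [0.07, 0.12, 0.1, 0.23]
[[6.575e-01 2.838e-01 1.869e-01 1.600e-03]
 [6.995e-01 6.470e-02 1.824e-01 1.100e-03]
 [4.766e-01 2.320e-02 5.180e-02 2.000e-04]
 [4.363e-01 2.413e-01 5.260e-02 1.000e-04]]
n [-0.49500381 -0.1037094   0.86267931] tilt 30.381240568400518 c [0.56746255 0.15324651 0.118453  ]
yaw from x 10.693632365868067 from y 10.66754966059262 size 0.26187926694336533 0.22246570077059258
rib [[ 5.10405942e-01 -2.34874653e-01  2.80526904e-02  4.84239726e-04]]
orange top,side on z=.014 [[ 0.53692186 -0.22678119  0.014     ]] [[ 0.53780993 -0.22713933  0.014     ]]
red [[0.6172305  0.12076221 0.27178923 0.00068585]]
```

View pics/pz.png

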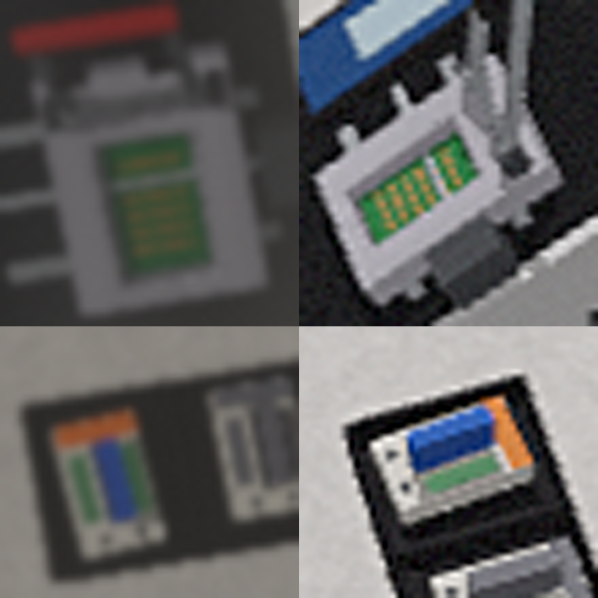

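The composite shows the carriage top edges in both views. In the top view they are front-left (80,317), front-right (268,285) and left-back (48,140); in the side view, front-left (320,180). The rib is upright in the left place, with the orange end away from the robot. I'll cast those edges onto the carriage top plane.

```bash
cat >> h.py <<'E'
PSI=np.radians(10.68)
RD=(R.from_euler('z',PSI)*R.from_euler('y',-np.pi/6)).as_matrix()  # deck axes in columns
E
python3 - <<'E'
from h import *
G={n:cv2.cvtColor(cv2.imread(f"pics/{n}0.png"),cv2.COLOR_BGR2GRAY).astype('f4') for n in("top","side")}
T=np.array([[.6575,.2838,.1869],[.6995,.0647,.1824],[.4766,.0232,.0518],[.4363,.2413,.0526]])
print("deck-frame corners",(T@RD).round(4))
d=(T@RD)[:,2].mean(); m=d+.018
print("d",d)
def uz(n,c):
    c=np.array(c,float)/5.439
    return c+((235,200) if n=="top" else (297-54.98,165))
E={"top":dict(front=((80,317),(268,285)),left=((48,140),(80,317)),right=((243,130),(268,285))),
   "side":dict(front=((320,180),(375,305)),left=((320,180),(460,85)))}
for n in E:
    for k,(a,b) in E[n].items():
        p,dr,r=edge(G[n],*uz(n,(a,b)),2.,.15,.85)
        a2,b2=uz(n,(a,b)); q=[p+dr*(dr@(v-p)) for v in (a2,b2)]
        W=onplane(n,q,RD[:,2]*m,RD[:,2])@RD
        print(n,k,r.round(2),W.round(4).tolist())
# green bed, 8 mm below the mouth
for n in G:
    h=cv2.cvtColor(cv2.imread(f"pics/{n}0.png"),cv2.COLOR_BGR2HSV); mk=cv2.inRange(h,(20,70,30),(80,255,255))
    x0,y0=np.round(uz(n,(90,120) if n=="top" else (345,120))).astype(int); m2=np.zeros_like(mk); m2[y0:y0+30,x0:x0+30]=mk[y0:y0+30,x0:x0+30]
    pts=np.argwhere(m2)[:,::-1]; W=onplane(n,pts.astype(float),RD[:,2]*(m-.008),RD[:,2])@RD
    print(n,"bed",len(pts),np.percentile(W,[2,50,98],axis=0).round(4).tolist())
# red bar centre in deck frame
print("bar",np.array([.6172,.1208,.2718])@RD, "m",m)
# chip: rib top centre & orange & edges
print(onplane("top",[[400.93,267.98]],(0,0,.036)),onplane("top",[[400.93,267.98]],(0,0,.03)))
E
```

```text
deck-frame corners [[ 0.6985  0.157  -0.1875]
 [ 0.6969 -0.0661 -0.1917]
 [ 0.4352 -0.0655 -0.1915]
 [ 0.4363  0.1563 -0.1912]]
d -0.1904638333473634
top front 0.11 [[0.5235, 0.0468, -0.1725], [0.5229, -0.0382, -0.1725]]
top left 0.08 [[0.6064, 0.0467, -0.1725], [0.5221, 0.0471, -0.1725]]
top right 0.1 [[0.5961, -0.0377, -0.1725], [0.5222, -0.0377, -0.1725]]
side front 0.06 [[0.5219, 0.0395, -0.1725], [0.5221, -0.0523, -0.1725]]
side left 0.0 [[0.5241, 0.0446, -0.1725], [0.6111, 0.0435, -0.1725]]
top bed 233 [[0.5396, -0.0111, -0.1805], [0.563, 0.0034, -0.1805], [0.5945, 0.0181, -0.1805]]
side bed 168 [[0.5371, -0.0097, -0.1805], [0.5648, 0.0067, -0.1805], [0.5964, 0.0225, -0.1805]]
bar [ 0.68053963  0.00432572 -0.07906213] m -0.1724638333473634
[[ 0.50990835 -0.23352693  0.036     ]] [[ 0.51046712 -0.23453386  0.03      ]]
```

Run:
```python
from h import *
G={n:cv2.imread(f"pics/{n}0.png")[:,:,2].astype('f4') for n in("top","side")}
def uz(n,c):
    c=(np.array(c,float)-(0,326.3))/5.439
    return c+((380,240) if n=="top" else (285-54.98,310))
Q={"top":[(52,432),(134,411),(166,543),(86,557)],"side":[(484,403),(532,470),(408,524),(368,443)]}
# BL BR FR FL (B=orange end)
P=[]
for n in Q:
    q,r=quad(G[n],uz(n,Q[n]),1.8,.15,.85); W=onplane(n,q,(0,0,.014))[:,:2]; print(n,r,W.round(4).tolist())
    x=W[0]+W[1]-W[2]-W[3]; y=W[0]+W[3]-W[1]-W[2]
    print(" c",W.mean(0).round(4),"yaw",np.degrees(np.arctan2(x[1],x[0])),np.degrees(np.arctan2(-y[0],y[1])),"size",np.linalg.norm(x)/2,np.linalg.norm(y)/2)
m=-.1735
print("pocket world",RD@[.5667,.0042,m])
s=get_state(); print(R.from_quat(s['tcp_rot']).as_matrix().round(3).tolist())
```

```text
top [0.04, 0.08, 0.06, 0.05] [[0.5361, -0.2043], [0.5469, -0.2459], [0.4842, -0.2617], [0.4734, -0.2213]]
 c [ 0.5101 -0.2333] yaw 14.663063066129741 14.74010156240161 size 0.06478633615904306 0.04239181554242002
side [0.47, 0.09, 0.07, 0.07] [[0.524, -0.2081], [0.5544, -0.2497], [0.4855, -0.2679], [0.4731, -0.2221]]
 c [ 0.5093 -0.237 ] yaw 15.065717260329752 26.091884628662527 size 0.0619747584720468 0.04864576790281355
pocket world [0.56674406 0.11115656 0.13309459]
[[0.9, 0.436, -0.001], [0.436, -0.9, 0.002], [0.0, -0.002, -1.0]]
```

The top view fit is consistent: the chip is at (0.510, -0.233) with yaw 14.7°, and the pocket is at about (0.567, 0.111, 0.133) with yaw 10.7°. Moving over the chip.

move_arm(
  moves=[
    [0.45,[0,0,0],[0,0,0.0973]],
    [0.45,[0,0,0],[0,0,0.0973]],
    [0.45,[0.027,-0.027,0.009],[0,0,0]],
    [0.45,[0.027,-0.027,0.009],[0,0,0]],
    [0.45,[0.027,-0.027,0.009],[0,0,0]],
    [0.45,[0.027,-0.027,0.009],[0,0,0]],
    [0.45,[0.027,-0.027,0.009],[0,0,0]],
    [0.45,[0.027,-0.027,0.009],[0,0,0]],
    [0.45,[0.027,-0.027,0.009],[0,0,0]],
    [0.45,[0.027,-0.027,0.009],[0,0,0]],
  ],
  grip_force=40,
)

```text
time: 0.93
eef_pos: [0.4487, -0.3419, 0.1585]
tcp_rot: [0.992, 0.128, -0.0, -0.0]
contact_force: [1.1, 0.3, 0.4]
opening: 0.45
finger_force: 0.0
```

```bash
cat >> h.py <<'E'
def goal(p,Rg):
    s=get_state(); Rc=R.from_quat(s['tcp_rot']).as_matrix()
    print("t",round(s['time'],2),"pos",s['eef_pos'].round(4),"F",s['contact_force'].round(1),"open",round(s['opening'],3),"ff",round(s['finger_force'],1))
    print("shift now-axes",(Rc.T@(np.array(p)-s['eef_pos'])).round(4),"turn",R.from_matrix(Rc.T@Rg).as_rotvec().round(4),"shift after turn",(Rg.T@(np.array(p)-s['eef_pos'])).round(4))
def down(yaw):
    c,s=np.cos(yaw),np.sin(yaw); return np.array([[c,s,0],[s,-c,0],[0,0,-1]])
RG=RD@np.diag([1,-1,-1])  # tool in the deck: x uphill, z into the deck
E
python3 -c "
from h import *
goal((.5101,-.2333,.06),down(np.radians(14.7)))"
```

```text
t 0.93 pos [ 0.4487 -0.3419  0.1585] F [1.1 0.3 0.4] open 0.45 ff 0.0
shift now-axes [ 0.0869 -0.0894  0.0985] turn [-0.0007  0.0003 -0.0007] shift after turn [ 0.087  -0.0894  0.0985]
```

move_arm(
  moves=[
    [0.45,[0.0217,-0.0223,0.008],[0,0,0]],
    [0.45,[0.0217,-0.0223,0.008],[0,0,0]],
    [0.45,[0.0217,-0.0223,0.008],[0,0,0]],
    [0.45,[0.0217,-0.0223,0.008],[0,0,0]],
    [0.45,[0,0,0.02],[0,0,0]],
    [0.45,[0,0,0.02],[0,0,0]],
    [0.45,[0,0,0.02],[0,0,0]],
    [0.45,[0,0,0],[0,0,0]],
    [0.45,[0,0,0],[0,0,0]],
    [0.45,[0,0,0],[0,0,0]],
  ],
)

```text
time: 1.77
eef_pos: [0.5101, -0.236, 0.0681]
tcp_rot: [0.992, 0.128, 0.0, 0.0]
contact_force: [0.5, -0.2, 0.5]
opening: 0.448
finger_force: 0.0
```

Run:
```python
from h import *
goal((.5101,-.2333,.0205),down(np.radians(14.7)))
t=read_camera("top"); s=read_camera("side")
z=lambda im,x,y,w,h,k:cv2.resize(im[y:y+h,x:x+w],None,fx=k,fy=k,interpolation=cv2.INTER_CUBIC)
cv2.imwrite("pics/g1.png",np.hstack([z(t,360,220,100,100,4),z(s,265,270,100,100,4)])[:,:,::-1])
```

```text
t 1.77 pos [ 0.5101 -0.236   0.0681] F [ 0.5 -0.2  0.5] open 0.448 ff 0.0
shift now-axes [ 0.0007 -0.0027  0.0476] turn [ 0.0008 -0.0007 -0.0006] shift after turn [ 0.0007 -0.0026  0.0476]
```

View pics/g1.png

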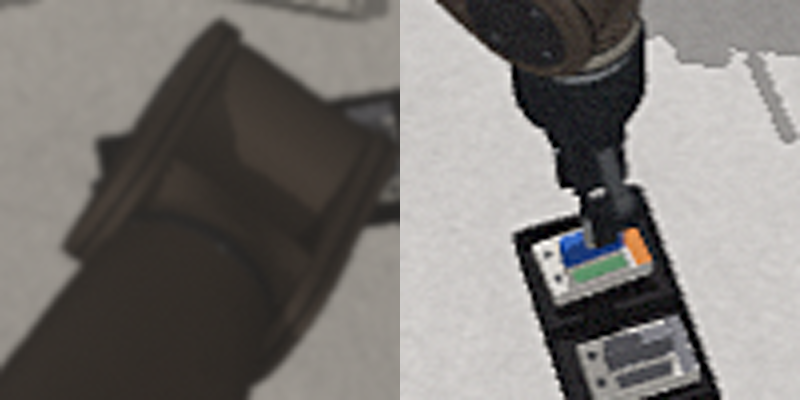

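The side view shows the fingers astride the blue rib (~590,240). The tray floor puts the chip 4 mm up, so I allow for that, then descend and grip.

move_arm(
  moves=[
    [0.45,[0.0003,-0.0033,0.01],[0,0,0]],
    [0.45,[0,0,0.01],[0,0,0]],
    [0.45,[0,0,0.01],[0,0,0]],
    [0.45,[0,0,0.01],[0,0,0]],
    [0.45,[0,0,0.006],[0,0,0]],
    [0.45,[0,0,0],[0,0,0]],
    [0,[0,0,0],[0,0,0]],
    [0,[0,0,0],[0,0,0]],
    [0,[0,0,0],[0,0,0]],
    [0,[0,0,0],[0,0,0]],
  ],
  grip_force=40,
)

```text
time: 2.7
eef_pos: [0.5095, -0.2326, 0.0219]
tcp_rot: [0.992, 0.128, 0.0, 0.0]
contact_force: [-0.2, 0.1, -0.8]
opening: 0.105
finger_force: 41.3
```

```bash
python3 -c "
from h import *
goal((.5101,-.2330,.0205),down(np.radians(14.7)))"
```

```text
t 2.7 pos [ 0.5095 -0.2326  0.0219] F [-0.2  0.1 -0.8] open 0.105 ff 41.3
shift now-axes [0.0004 0.0006 0.0014] turn [ 0.0008 -0.0007 -0.0003] shift after turn [0.0004 0.0006 0.0014]
```

move_arm(
  moves=[
    [0,[0,0,-0.01],[0,0,0]],
    [0,[0,0,-0.02],[0,0,0]],
    [0,[0,0,-0.035],[0,0,0]],
    [0,[0,0,-0.04],[0,0,0]],
    [0,[0,0,-0.04],[0,0,0]],
    [0,[0,0,-0.04],[0,0,0]],
    [0,[0,0,-0.025],[0,0,0]],
    [0,[0,0,-0.01],[0,0,0]],
    [0,[0,0,0],[0,0,0]],
    [0,[0,0,0],[0,0,0]],
  ],
)

```text
time: 3.53
eef_pos: [0.5086, -0.2319, 0.2405]
tcp_rot: [0.992, 0.128, -0.0, -0.0]
contact_force: [0.0, 0.0, -2.0]
opening: 0.112
finger_force: 41.3
```

```bash
cat >> h.py <<'E'
PK=RD@[.5667,.0042,-.1735]
def tcp_at(x,y,h): return PK+RD@[x,y,h+.0179]
E
python3 -c "
from h import *
print(tcp_at(0,0,.06)); goal(tcp_at(0,0,.06),RG)"
```

```text
[0.52846877 0.1039382  0.20055797]
t 3.53 pos [ 0.5086 -0.2319  0.2405] F [ 0.  0. -2.] open 0.112 ff 41.3
shift now-axes [ 0.1043 -0.3199  0.0401] turn [-0.019   0.5241  0.068 ] shift after turn [ 0.0508 -0.3264  0.0755]
```

move_arm(
  moves=[
    [0,[0,-0.02,0],[-0.0038,0.1048,0.0136]],
    [0,[0,-0.02,0],[-0.0038,0.1048,0.0136]],
    [0,[0,-0.03,0],[-0.0038,0.1048,0.0136]],
    [0,[0,-0.03,0],[-0.0038,0.1048,0.0136]],
    [0,[0,-0.03,0],[-0.0038,0.1048,0.0136]],
    [0,[0.009,-0.035,0],[0,0,0]],
    [0,[0.009,-0.035,0],[0,0,0]],
    [0,[0.009,-0.035,0],[0,0,0]],
    [0,[0.009,-0.035,0],[0,0,0]],
    [0,[0.009,-0.035,0],[0,0,0]],
  ],
)

```text
time: 4.37
eef_pos: [0.484, 0.0752, 0.2594]
tcp_rot: [0.962, 0.089, 0.255, -0.024]
contact_force: [0.8, -0.5, -0.2]
opening: 0.104
finger_force: 41.3
```

```bash
python3 -c "
from h import *
goal(tcp_at(0,0,.03),RG)"
```

```text
t 4.37 pos [0.484  0.0752 0.2594] F [ 0.8 -0.5 -0.2] open 0.104 ff 41.3
shift now-axes [ 0.0135 -0.02    0.1054] turn [-0.0006  0.005  -0.0013] shift after turn [ 0.013  -0.02    0.1055]
```

move_arm(
  moves=[
    [0,[0.004,-0.006,0.015],[0,0.0025,0]],
    [0,[0.004,-0.006,0.02],[0,0.0025,0]],
    [0,[0.004,-0.006,0.02],[0,0,0]],
    [0,[0.001,-0.002,0.02],[0,0,0]],
    [0,[0,0,0.015],[0,0,0]],
    [0,[0,0,0.01],[0,0,0]],
    [0,[0,0,0.005],[0,0,0]],
    [0,[0,0,0],[0,0,0]],
    [0,[0,0,0],[0,0,0]],
    [0,[0,0,0],[0,0,0]],
  ],
)

```text
time: 5.2
eef_pos: [0.545, 0.105, 0.1788]
tcp_rot: [0.961, 0.09, 0.26, -0.024]
contact_force: [0.1, 0.2, -0.4]
opening: 0.108
finger_force: 41.3
```

Run:
```python
from h import *
goal(tcp_at(0,0,.0),RG)
t=read_camera("top"); s=read_camera("side")
cv2.imwrite("pics/top1.png",t[:,:,::-1]);cv2.imwrite("pics/side1.png",s[:,:,::-1])
z=lambda im,x,y,w,h,k:cv2.resize(im[y:y+h,x:x+w],None,fx=k,fy=k,interpolation=cv2.INTER_CUBIC)
cv2.imwrite("pics/g2.png",np.hstack([z(t,220,180,80,110,5),z(s,280,120,80,110,5)])[:,:,::-1])
```

```text
t 5.2 pos [0.545  0.105  0.1788] F [ 0.1  0.2 -0.4] open 0.108 ff 41.3
shift now-axes [-0.0035 -0.0021  0.033 ] turn [ 0.0006 -0.0051  0.0002] shift after turn [-0.0034 -0.0021  0.033 ]
```

View pics/g2.png

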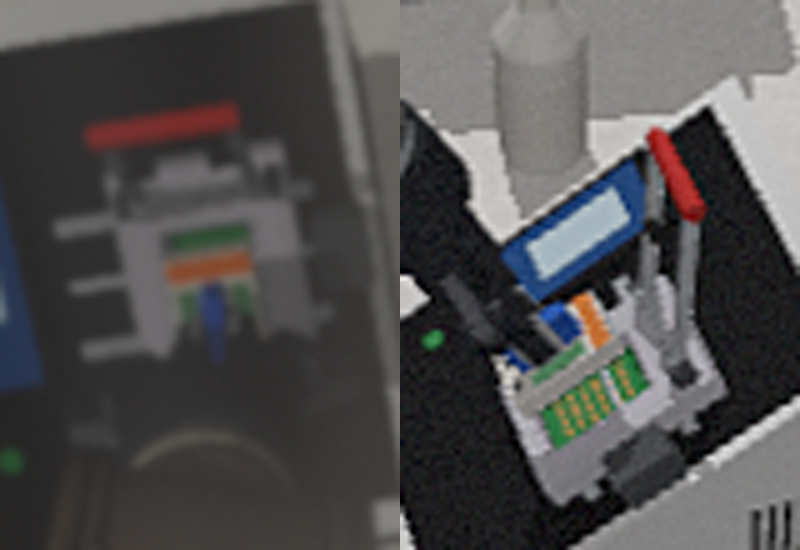

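The top view (left) shows the orange band at ~(208,268) over the pocket and the carriage edges at x≈125 and x≈305. The side view shows the chip hovering short of the pocket, with its orange end uphill. Now I compare chip and pocket within each image.

Run:
```python
from h import *
s=get_state(); Rc=R.from_quat(s['tcp_rot']).as_matrix(); p=s['eef_pos']; tz=Rc[:,2]
ctop=p+tz*(.0179-.014)   # chip top plane point
o={}
for n in("top","side"):
    im=cv2.imread(f"pics/{n}1.png"); h=cv2.cvtColor(im,cv2.COLOR_BGR2HSV); mk=cv2.inRange(h,(5,100,80),(24,255,255))
    k,l,st,ce=cv2.connectedComponentsWithStats(mk); b=((220,180,300,290) if n=="top" else (380,170,410,200))
    b=(220,180,300,290) if n=="top" else (310,170,325,195)
    i=max((j for j in range(1,k) if b[0]<ce[j][0]<b[2] and b[1]<ce[j][1]<b[3]),key=lambda j:st[j,4])
    o[n]=ce[i]; pts=np.argwhere(l==i)[:,::-1].astype(float)
    W=(onplane(n,pts,ctop,tz)-p)@Rc
    print(n,ce[i].round(1),st[i].tolist(),"tool-frame centroid",W.mean(0).round(4),"p2/98",np.percentile(W,[1,99],axis=0)[:,:2].round(4).tolist())
P=tri([o["top"]],[o["side"]])[0]; print("tri",P[3],"tool",(P[:3]-p)@Rc,"deck rel pocket",(P[:3]-PK)@RD)
print("expected deck rel (from TCP)",((p+Rc@[.0272,0,.0039])-PK)@RD)
G=cv2.cvtColor(cv2.imread("pics/top1.png"),cv2.COLOR_BGR2GRAY).astype('f4')
uz=lambda c:(np.array(c,float)+.5)/5-.5+(220,180)
for nm,a,b,pl in (("left",(122,240),(150,345),0),("right",(292,220),(316,325),0),):
    q,d,r=edge(G,uz(a),uz(b),2,.1,.9); pts=[q+d*(d@(uz(v)-q)) for v in (a,b)]
    print(nm,r,((onplane("top",pts,PK,RD[:,2])-PK)@RD).round(4).tolist())
```

```text
top [261.4 233.1] [254, 231, 16, 6, 64] tool-frame centroid [ 0.0267 -0.0001  0.0039] p2/98 [[0.022, -0.0172], [0.0315, 0.0175]]
side [317.8 183.7] [314, 179, 8, 11, 39] tool-frame centroid [0.0261 0.0016 0.0039] p2/98 [[0.0212, -0.0185], [0.0313, 0.0198]]
tri 0.00034066412849291056 tool [ 0.02572495 -0.0003024   0.00596925] deck rel pocket [ 0.02996897 -0.00185148  0.04570034]
expected deck rel (from TCP) [ 0.03143011 -0.00215149  0.04777978]
left 0.03134359125878088 [[0.0347, 0.0427, 0.0], [-0.0204, 0.0414, 0.0]]
right 0.07570204013000707 [[0.0306, -0.0419, -0.0], [-0.0243, -0.0419, -0.0]]
```

Cameras and robot agree to within about 1 mm. I'll correct to x +0.5 mm and lower to 4 mm above the mouth.

move_arm(
  moves=[
    [0,[-0.001,-0.001,0.003],[0,-0.0025,0]],
    [0,[-0.001,-0.001,0.005],[0,-0.0025,0]],
    [0,[-0.001,0,0.006],[0,0,0]],
    [0,[0,0,0.006],[0,0,0]],
    [0,[0,0,0.005],[0,0,0]],
    [0,[0,0,0.002],[0,0,0]],
    [0,[0,0,0.001],[0,0,0]],
    [0,[0,0,0],[0,0,0]],
    [0,[0,0,0],[0,0,0]],
    [0,[0,0,0],[0,0,0]],
  ],
)

```text
time: 6.13
eef_pos: [0.5563, 0.1091, 0.1536]
tcp_rot: [0.962, 0.09, 0.258, -0.024]
contact_force: [0.3, -0.3, -0.7]
opening: 0.102
finger_force: 41.3
```

Run:
```python
from h import *
goal(tcp_at(0.0005,0,.0),RG)
```

```text
t 6.13 pos [0.5563 0.1091 0.1536] F [ 0.3 -0.3 -0.7] open 0.102 ff 41.3
shift now-axes [-0.0006 -0.      0.0052] turn [ 0.0007 -0.0011  0.0003] shift after turn [-0.0006 -0.      0.0052]
```

move_arm(
  moves=[
    [0,[-0.0005,0,0.001],[0,-0.001,0]],
    [0,[0,0,0.001],[0,0,0]],
    [0,[0,0,0.001],[0,0,0]],
    [0,[0,0,0.001],[0,0,0]],
    [0,[0,0,0.001],[0,0,0]],
    [0,[0,0,0.001],[0,0,0]],
    [0,[0,0,0.001],[0,0,0]],
    [0,[0,0,0.001],[0,0,0]],
    [0,[0,0,0],[0,0,0]],
    [0,[0,0,0],[0,0,0]],
  ],
)

```text
time: 6.97
eef_pos: [0.5597, 0.1098, 0.1461]
tcp_rot: [0.962, 0.09, 0.257, -0.024]
contact_force: [0.1, -0.1, -0.3]
opening: 0.105
finger_force: 41.3
```

Run:
```python
from h import *
goal(tcp_at(0.0005,0,.0),RG)
s=get_state(); print("F tool",R.from_quat(s['tcp_rot']).inv().apply(s['contact_force']).round(2),s['wrist_torque'].round(2))
```

```text
t 6.97 pos [0.5597 0.1098 0.1461] F [ 0.1 -0.1 -0.3] open 0.105 ff 41.3
shift now-axes [ 0.0003 -0.     -0.0031] turn [0.0006 0.0006 0.0004] shift after turn [ 0.0003 -0.     -0.0031]
F tool [-0.07  0.09  0.26] [-0.09  0.29  0.03]
```

move_arm(
  moves=[
    [0,[0,0,0.001],[0,0,0]],
    [0,[0,0,0.001],[0,0,0]],
    [0,[0,0,0.001],[0,0,0]],
    [0,[0,0,0.0005],[0,0,0]],
    [0,[0,0,0.0005],[0,0,0]],
    [0,[0,0,0.0005],[0,0,0]],
    [0,[0,0,0],[0,0,0]],
    [0,[0,0,0],[0,0,0]],
    [0,[0,0,0],[0,0,0]],
    [0,[0,0,0],[0,0,0]],
  ],
)

```text
time: 7.8
eef_pos: [0.5619, 0.1102, 0.1424]
tcp_rot: [0.962, 0.09, 0.258, -0.024]
contact_force: [-1.2, -0.3, 0.7]
opening: 0.103
finger_force: 41.6
```

Run:
```python
from h import *
goal(tcp_at(0.0005,0,.0),RG)
s=get_state(); print("F tool",R.from_quat(s['tcp_rot']).inv().apply(s['contact_force']).round(2),s['wrist_torque'].round(2))
t=read_camera("top"); s=read_camera("side")
cv2.imwrite("pics/top2.png",t[:,:,::-1]);cv2.imwrite("pics/side2.png",s[:,:,::-1])
z=lambda im,x,y,w,h,k:cv2.resize(im[y:y+h,x:x+w],None,fx=k,fy=k,interpolation=cv2.INTER_CUBIC)
cv2.imwrite("pics/g3.png",np.hstack([z(t,225,195,65,65,6),z(s,290,150,65,65,6)])[:,:,::-1])
```

```text
t 7.8 pos [0.5619 0.1102 0.1424] F [-1.2 -0.3  0.7] open 0.103 ff 41.6
shift now-axes [ 0.0001 -0.     -0.0074] turn [0.0006 0.0003 0.0004] shift after turn [ 0.0001 -0.     -0.0074]
F tool [-0.77  0.08 -1.23] [-0.1   0.41  0.05]
```

View pics/g3.png

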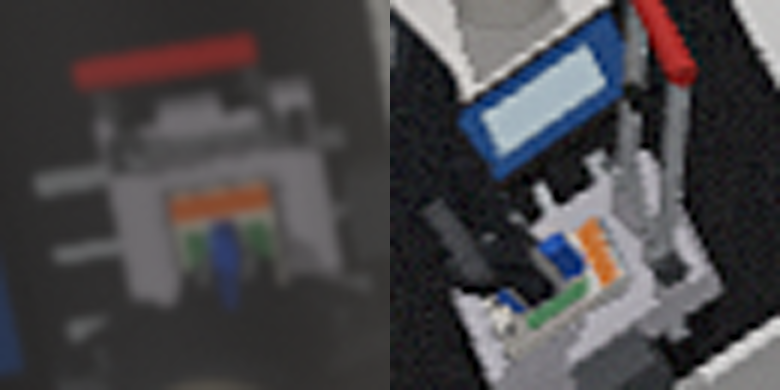

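Both views show the chip sunk in the pocket, with the orange band uphill (225,200 in the top crop; 600,250 in the side crop) and about 1 N of bed contact. Releasing and backing off.

move_arm(
  moves=[
    [0,[0,0,0.0005],[0,0,0]],
    [0,[0,0,0],[0,0,0]],
    [0.35,[0,0,0],[0,0,0]],
    [0.4,[0,0,0],[0,0,0]],
    [0.4,[0,0,0],[0,0,0]],
    [0.4,[0,0,0],[0,0,0]],
    [0.4,[0,0,-0.01],[0,0,0]],
    [0.4,[0,0,-0.02],[0,0,0]],
    [0.4,[0,0,-0.02],[0,0,0]],
    [0.4,[0,0,-0.02],[0,0,0]],
  ],
)

```text
time: 8.73
eef_pos: [0.5272, 0.1037, 0.2028]
tcp_rot: [0.962, 0.09, 0.257, -0.024]
contact_force: [1.5, -0.2, 0.2]
opening: 0.404
finger_force: 0.0
```

Run:
```python
from h import *
goal(tcp_at(0.0005,0,.0),RG)
PK2=PK
p=get_state()['eef_pos']; print("tcp deck",((p-PK)@RD).round(4))
s=read_camera("side");cv2.imwrite("pics/side3.png",s[:,:,::-1])
t=read_camera("top");cv2.imwrite("pics/top3.png",t[:,:,::-1])
for n,im in (("top",t),("side",s)):
    h=cv2.cvtColor(im,cv2.COLOR_RGB2HSV); mk=cv2.inRange(h,(5,100,80),(24,255,255)); k,l,st,ce=cv2.connectedComponentsWithStats(mk)
    for i in range(1,k):
        if st[i,4]>25 and (np.hypot(*(ce[i]-((261,232) if n=="top" else (389-65,192))))<30): print(n,ce[i],st[i],((onplane(n,[ce[i]],PK+RD[:,2]*.006,RD[:,2])-PK)@RD).round(4))
```

```text
t 8.73 pos [0.5272 0.1037 0.2028] F [ 1.5 -0.2  0.2] open 0.404 ff 0.0
shift now-axes [0.0005 0.     0.0625] turn [0.0005 0.0011 0.0002] shift after turn [0.0005 0.     0.0625]
tcp deck [0.     0.     0.0804]
top [261.57142857 229.33333333] [254 227  16   6  63] [[ 0.0253 -0.0002  0.006 ]]
side [323.57894737 192.15789474] [321 187   6  11  38] [[ 0.0249 -0.0007  0.006 ]]
```

The chip is released in the pocket; the orange centroid is unchanged in both views. Now I shut the fingers and go over the bar to its uphill side.

move_arm(
  moves=[
    [0,[0,0,-0.03],[0,0,0]],
    [0,[0,0,-0.03],[0,0,0]],
    [0,[0.03,0,0],[0,0,0]],
    [0,[0.04,0,0],[0,0,0]],
    [0,[0.04,0,0],[0,0,0]],
    [0,[0.035,0,0],[0,0,0]],
    [0,[0,0,0],[0,0,0]],
    [0,[0,0,0],[0,0,0]],
    [0,[0,0,0],[0,0,0]],
    [0,[0,0,0],[0,0,0]],
  ],
)

```text
time: 9.67
eef_pos: [0.6204, 0.1216, 0.3243]
tcp_rot: [0.962, 0.09, 0.256, -0.024]
contact_force: [0.8, -0.6, 0.1]
opening: -0.0
finger_force: 0.0
```

```bash
cat >> h.py <<'E'
def rep():
    s=get_state(); Rc=R.from_quat(s['tcp_rot']); print("t",round(s['time'],2),"tcp deck mm",((s['eef_pos']-PK)@RD*1e3).round(1),"F deck",(s['contact_force']@RD).round(1),"turn",R.from_matrix(Rc.as_matrix().T@RG).as_rotvec().round(3),"open",round(s['opening'],2))
E
python3 - <<'E'
from h import *
rep()
s=read_camera("side"); t=read_camera("top")
z=lambda im,x,y,w,h,k:cv2.resize(im[y:y+h,x:x+w],None,fx=k,fy=k,interpolation=cv2.INTER_CUBIC)
cv2.imwrite("pics/g4.png",np.hstack([z(t,210,150,90,120,4),z(s,270,70,110,120,4)])[:,:,::-1])
E
```

```text
t 9.67 tcp deck mm [143.    0.3 138.3] F deck [ 0.6 -0.7 -0.3] turn [-0.     0.004  0.   ] open -0.0
```

View pics/g4.png

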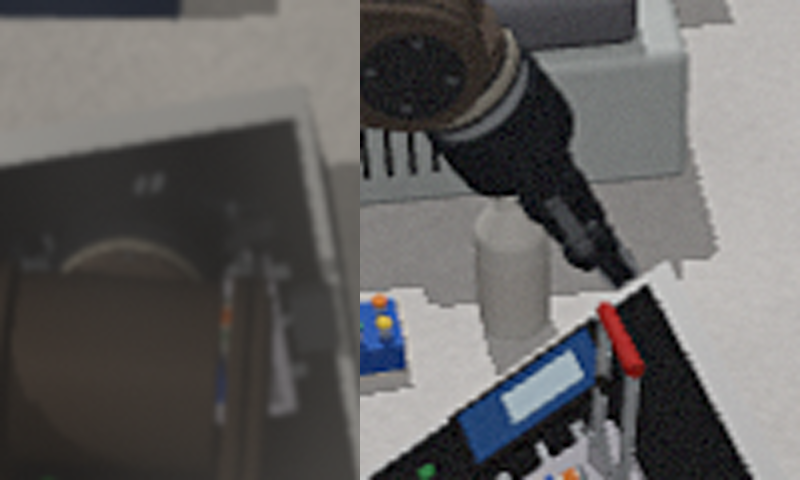

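The side crop shows the shut fingers (tip ~630,280) uphill of and above the red bar (620,340). Lowering behind the bar and pushing downhill.

move_arm(
  moves=[
    [0,[0,0,0.018],[0,0.004,0]],
    [0,[0,0,0.018],[0,0,0]],
    [0,[0,0,0.017],[0,0,0]],
    [0,[0,0,0],[0,0,0]],
    [0,[-0.01,0,0],[0,0,0]],
    [0,[-0.01,0,0],[0,0,0]],
    [0,[-0.01,0,0],[0,0,0]],
    [0,[-0.01,0,0],[0,0,0]],
    [0,[-0.01,0,0],[0,0,0]],
    [0,[-0.01,0,0],[0,0,0]],
  ],
)

```text
time: 10.6
eef_pos: [0.5981, 0.1167, 0.256]
tcp_rot: [0.96, 0.09, 0.265, -0.023]
contact_force: [1.0, 0.7, 4.5]
opening: 0.001
finger_force: 1.9
```

```bash
python3 -c "
from h import *
rep()"
```

```text
t 10.6 tcp deck mm [89.  -0.4 90.5] F deck [3.2 0.5 3.3] turn [ 0.002 -0.014  0.001] open 0.0
```

move_arm(
  moves=[
    [0,[-0.008,0,0],[0,0,0]],
    [0,[-0.008,0,0],[0,0,0]],
    [0,[-0.008,0,0],[0,0,0]],
    [0,[-0.008,0,0.002],[0,0,0]],
    [0,[-0.008,0,0.002],[0,0,0]],
    [0,[-0.008,0,0.002],[0,0,0]],
    [0,[-0.008,0,0.002],[0,0,0]],
    [0,[-0.008,0,0.002],[0,0,0]],
    [0,[-0.008,0,0.002],[0,0,0]],
    [0,[0,0,0],[0,0,0]],
  ],
)

```text
time: 11.43
eef_pos: [0.5402, 0.1062, 0.2015]
tcp_rot: [0.962, 0.09, 0.258, -0.024]
contact_force: [1.1, -0.6, 0.4]
opening: -0.003
finger_force: 0.7
```

```bash
cat >> h.py <<'E'
def bar(tag):
    o={}
    for n in("top","side"):
        im=read_camera(n); cv2.imwrite(f"pics/{n}{tag}.png",im[:,:,::-1]); h=cv2.cvtColor(im,cv2.COLOR_RGB2HSV)
        mk=cv2.inRange(h,(0,120,70),(6,255,255)); k,l,st,ce=cv2.connectedComponentsWithStats(mk)
        c=[(st[i].tolist(),ce[i].round(1).tolist()) for i in range(1,k) if st[i,4]>8 and ((200<ce[i][0]<310 and 170<ce[i][1]<300) if n=="top" else (270<ce[i][0]<380 and 120<ce[i][1]<250))]
        print(n,c)
        for a,b in c: print("   on y=0 deck plane (x,z):",((onplane(n,[b],PK,RD[:,1])-PK)@RD*1e3).round(1))
E
python3 -c "
from h import *
rep(); bar(5)"
```

```text
t 11.43 tcp deck mm [10.8  0.  72.8] F deck [ 1.  -0.8 -0.2] turn [ 0.001 -0.001 -0.   ] open -0.0
top []
side [([295, 182, 7, 10, 30], [298.0, 186.7])]
   on y=0 deck plane (x,z): [[-14.3  -0.   76.4]]
```

move_arm(
  moves=[
    [0,[0.008,0,-0.006],[0,0,0]],
    [0,[0,0,-0.04],[0,0,0]],
    [0,[-0.02,0,0],[0,0,0]],
    [0,[-0.017,0,0],[0,0,0]],
    [0,[0,0,0.012],[0,0,0]],
    [0,[0,0,0.009],[0,0,0]],
    [0,[-0.004,0,0.008],[0,0,0]],
    [0,[-0.007,0,0.008],[0,0,0]],
    [0,[-0.006,0,0.008],[0,0,0]],
    [0,[-0.006,0,0.009],[0,0,0]],
  ],
)

```text
time: 12.37
eef_pos: [0.4944, 0.099, 0.1641]
tcp_rot: [0.964, 0.092, 0.248, -0.025]
contact_force: [-16.6, -4.6, 1.5]
opening: 0.003
finger_force: 7.0
```

```bash
python3 -c "
from h import *
rep(); bar(6)"
```

```text
t 12.37 tcp deck mm [-48.1   1.4  63.6] F deck [-14.1  -1.5   9.9] turn [-0.004  0.02   0.004] open 0.0
top [([253, 260, 26, 7, 80], [265.5, 262.8])]
   on y=0 deck plane (x,z): [[-32.3   0.   73.4]]
side [([289, 187, 11, 19, 67], [294.3, 196.6])]
   on y=0 deck plane (x,z): [[-40.9  -0.   54.4]]
```

The tip seems to have slipped to the downhill side of the bar. I'll lift clear and measure the bar.

move_arm(
  moves=[
    [0,[-0.01,0,0],[0,0,0]],
    [0,[-0.005,0,-0.01],[0,0,0]],
    [0,[0,0,-0.02],[0,0,0]],
    [0,[0,0,-0.02],[0,0,0]],
    [0,[0,0,-0.02],[0,0,0]],
    [0,[0,0,-0.01],[0,0,0]],
    [0,[0,0,0],[0,0,0]],
    [0,[0,0,0],[0,0,0]],
    [0,[0,0,0],[0,0,0]],
    [0,[0,0,0],[0,0,0]],
  ],
)

```text
time: 13.3
eef_pos: [0.449, 0.0891, 0.2315]
tcp_rot: [0.962, 0.09, 0.258, -0.024]
contact_force: [0.2, 0.2, -0.1]
opening: 0.002
finger_force: 0.0
```

Run:
```python
from h import *
rep(); bar(7)
t=cv2.imread("pics/top7.png");s=cv2.imread("pics/side7.png")
z=lambda im,x,y,w,h,k:cv2.resize(im[y:y+h,x:x+w],None,fx=k,fy=k,interpolation=cv2.INTER_CUBIC)
cv2.imwrite("pics/g5.png",np.hstack([z(t,215,180,90,110,4),z(s,260,120,110,110,4)]))
```

```text
t 13.3 tcp deck mm [-54.6   0.2 145.1] F deck [ 0.1  0.1 -0.2] turn [-0.    -0.001  0.   ] open 0.0
top [([253, 260, 26, 7, 83], [266.0, 263.0])]
   on y=0 deck plane (x,z): [[-37.3   0.   63.2]]
side [([289, 187, 11, 19, 83], [293.9, 196.1])]
   on y=0 deck plane (x,z): [[-40.7  -0.   56.7]]
```

View pics/g5.png

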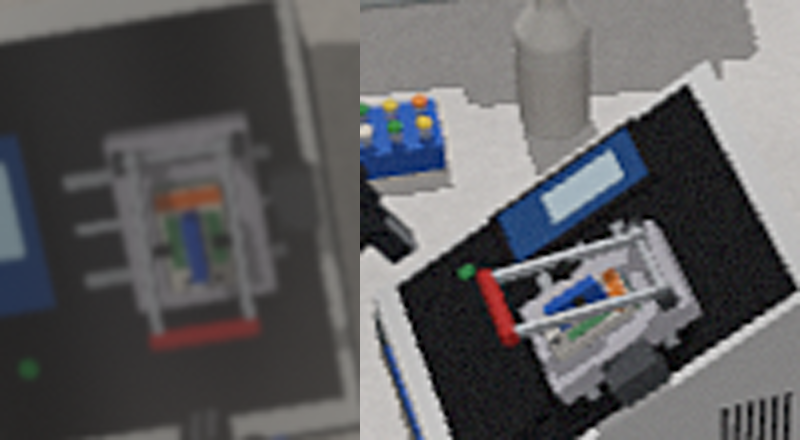

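The last view shows the chip seated with its rib between the arms, and the lever about 0.5 rad from shut (red bar at ~(205,335) top crop, (497,305) side crop; deck x≈-39, z≈59). Pressing it down along its arc.

move_arm(
  moves=[
    [0,[0.01,0,0.03],[0,0,0]],
    [0,[0,0,0.035],[0,0,0]],
    [0,[0,0,0.012],[0,0,0]],
    [0,[0,0,0.008],[0,0,0]],
    [0,[-0.001,0,0.008],[0,0,0]],
    [0,[-0.002,0,0.008],[0,0,0]],
    [0,[-0.002,0,0.008],[0,0,0]],
    [0,[-0.001,0,0.006],[0,0,0]],
    [0,[-0.001,0,0.005],[0,0,0]],
    [0,[0,0,0],[0,0,0]],
  ],
)

```text
time: 14.23
eef_pos: [0.5115, 0.1006, 0.1302]
tcp_rot: [0.961, 0.09, 0.26, -0.024]
contact_force: [0.5, 0.1, -0.5]
opening: 0.002
finger_force: 0.0
```

```bash
python3 -c "
from h import *
rep()"
```

```text
t 14.23 tcp deck mm [-50.2  -0.2  25.6] F deck [ 0.3  0.  -0.7] turn [ 0.001 -0.004 -0.   ] open 0.0
```

```bash
python3 -c "
from h import *
bar(8)"
```

```text
top [([274, 258, 6, 3, 13], [276.4, 259.2]), ([255, 260, 8, 4, 16], [258.8, 261.7])]
   on y=0 deck plane (x,z): [[-172.5   -0.  -266.9]]
   on y=0 deck plane (x,z): [[ 25.7   0.  197.3]]
side [([297, 205, 7, 10, 37], [299.9, 209.8])]
   on y=0 deck plane (x,z): [[-57.4  -0.    0.7]]
```

move_arm(
  moves=[
    [0,[-0.0005,0,0.0025],[0,0,0]],
    [0,[-0.0005,0,0.0025],[0,0,0]],
    [0,[-0.0005,0,0.002],[0,0,0]],
    [0,[0,0,0.002],[0,0,0]],
    [0,[0,0,0.0015],[0,0,0]],
    [0,[0,0,0.0015],[0,0,0]],
    [0,[0,0,0.001],[0,0,0]],
    [0,[0,0,0.001],[0,0,0]],
    [0,[0,0,0],[0,0,0]],
    [0,[0,0,0],[0,0,0]],
  ],
)

```text
time: 15.17
eef_pos: [0.5173, 0.1015, 0.1209]
tcp_rot: [0.961, 0.091, 0.26, -0.024]
contact_force: [-23.1, -5.9, 28.8]
opening: -0.001
finger_force: 18.3
```

```bash
python3 -c "
from h import *
rep()"
```

```text
t 15.17 tcp deck mm [-49.7  -0.3  14.6] F deck [-6.2 -1.5 36.8] turn [ 0.001 -0.005  0.003] open -0.0
```

Stop reached: z is 14.6 mm against a predicted 14, at 37 N. Backing off.

move_arm(
  moves=[
    [0,[0,0,-0.003],[0,0,0]],
    [0,[0,0,-0.005],[0,0,0]],
    [0,[0,0,-0.01],[0,0,0]],
    [0,[0,0,-0.025],[0,0,0]],
    [0,[0,0,-0.035],[0,0,0]],
    [0,[0,0,-0.035],[0,0,0]],
    [0,[0,0,-0.02],[0,0,0]],
    [0,[-0.02,0,0],[0,0,0]],
    [0,[-0.01,0,0],[0,0,0]],
    [0,[0,0,0],[0,0,0]],
  ],
)

```text
time: 16.0
eef_pos: [0.4231, 0.0846, 0.2149]
tcp_rot: [0.962, 0.09, 0.257, -0.024]
contact_force: [-0.2, 0.2, 0.6]
opening: -0.002
finger_force: 0.0
```

Run:
```python
from h import *
rep(); bar(9)
for q in (0,.035,.1,.2):
    P=PK+RD@[.054-.106*np.cos(q),0,.008+.106*np.sin(q)]; print(q,proj("top",[P]).round(1),proj("side",[P]).round(1))
for n,c in (("top",(261,230)),("side",(324,192))):
    h=cv2.cvtColor(cv2.imread(f"pics/{n}9.png"),cv2.COLOR_BGR2HSV); mk=cv2.inRange(h,(5,100,80),(24,255,255)); k,l,st,ce=cv2.connectedComponentsWithStats(mk)
    print(n,"orange",[(ce[i].round(1).tolist(),((onplane(n,[ce[i]],PK+RD[:,2]*.002,RD[:,2])-PK)@RD*1e3).round(1).tolist()) for i in range(1,k) if st[i,4]>15 and np.hypot(*(ce[i]-c))<20])
```

```text
t 16.0 tcp deck mm [-85.6   0.6 143.9] F deck [0.1 0.2 0.6] turn [-0.     0.001 -0.   ] open -0.0
top [([256, 257, 24, 6, 69], [267.5, 259.2])]
   on y=0 deck plane (x,z): [[-51.2   0.    9.5]]
side [([295, 198, 11, 19, 78], [299.9, 207.4])]
   on y=0 deck plane (x,z): [[-52.3  -0.    8.5]]
0 [[267.6 259.2]] [[300.1 207.4]]
0.035 [[267.5 259.8]] [[299.4 206.7]]
0.1 [[267.5 260.8]] [[298.2 205.4]]
0.2 [[267.3 262. ]] [[296.6 203.2]]
top orange [([261.6, 228.8], [[25.3, -0.0, 2.0]])]
side orange [([323.8, 191.8], [[25.0, 3.6, 2.0]])]
```

Both views put the bar within about 0.2 px of the prediction for q = 0. The chip is still in place and the robot is clear, so I hand in.

```bash
python3 -c "
from plant import *
print(sign_off())"
```

```text
the job is handed in; nothing more can be done
None
```

The chip is in the reader's pocket with its orange end uphill, the clamp is pressed shut over it and the robot is clear; the job is handed in at about 16 s, but the hand-in returned no verdict.

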